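# Hold the tea strainer over the mug for pouring

## Task

I am about to pour the tea: take the lid off the mug by its knob and set it down gently, flat and knob up, on the bare table. Then lift the strainer by its handle out of its drip bowl, carry it clear over the other tea things, and finish holding it over the mug, level, centred and about a finger's breadth above the open mouth, touching nothing - keep it gripped there and do not put it down or let go. Leave the mug, the drip bowl and everything else where they stand.

Things in the scene. Friction and masses are not known exactly. Their poses are not given: they have to be found in the camera images.
- mug: Straight-sided white ceramic mug, 92 mm across, 90 mm tall, wall 4 mm (mouth 84 mm inside), with an ear handle on one side reaching 79 mm from the axis, all below the rim. It is the only mug, taller than the cups, and starts covered by its lid. Loose, about 0.34 kg. Origin: centre of its underside; z up; the ear is on its +y side.
- mug_mouth (a point): Centre of the mug's mouth, in the plane of its rim, 90 mm above the mug's underside; axes as the mug's.
- mug_lid: Loose white ceramic lid lying on the mug: plug 74 mm across and 6 mm deep inside the mouth, disc 96 mm across, and a round knob in the middle. 38 mm tall overall, about 0.11 kg. Origin: centre of the plug's underside (6 mm below the mug's rim when seated; on the table it stands on this face); z points up through the knob.
- lid_knob (a point): Middle of the lid's knob, 30 mm above the lid's origin, on its axis. The knob is 26 mm across from 27 to 34 mm above the lid's origin, its neck 18 mm; the disc's top is 10 mm (edge) to 18 mm (at the neck) above the origin. Fixed equipment (tray, books, kettle...) stands only beyond 0.48 m to either side or 0.75 m ahead of the robot.
- strainer: Hand-held steel tea strainer, 75 g: pierced basket 62 mm across, 22 mm deep, flat brim 80 mm across at its top (22 to 25.5 mm above the origin). Level wooden handle along its -x, 14 mm wide, 11 mm thick, from 62 to 140 mm from the basket's axis. Balances 8 mm from that axis. Starts brim on the drip bowl's rim, origin 20 mm above the table. Origin: centre of the basket's underside; z up.
- strainer_grip (a point): Point in the handle's wood, at mid-height, 76 mm from the basket's axis, 24 mm above the strainer's origin: the place to pinch it, across the handle (along the strainer's y), at the end of the wood nearest the balance point. Axes as the strainer's.
- drip_bowl: Small loose round steel bowl, 74 mm across at the rim, 42 mm tall, about 0.16 kg, in which the strainer rests. Origin: centre of its underside.
- teapot: White ceramic teapot, body 136 mm across, 146 mm tall to its lid's knob; spout reaching 124 mm from the axis along its +y, handle 112 mm along -y. Loose, about 0.95 kg. Origin: centre of its underside.
- milk_jug: Open white ceramic milk jug, 74 mm across, 95 mm tall, ear reaching 67 mm along its +y. Loose. Origin: centre of its underside.
- sugar_bowl: White ceramic sugar bowl with its own knobbed lid on, round-bellied, 104 mm across, 94 mm tall, two ears reaching 71 mm along its +y and -y. Not the mug: lower and wider, and to be left alone. Loose. Origin: centre of its underside.
- candle: Candle in an amber glass jar, 76 mm across, 85 mm tall. Loose. Origin: centre of its underside.
- cup_left: White tea cup on its saucer, one piece with it, saucer 140 mm across, 60 mm tall, at the robot's left (+y) side of the table. Loose. Origin: centre of the saucer's underside.
- cup_right: Same cup and saucer at the robot's right (-y) side. Origin: centre of the saucer's underside.
- remote: Black remote control lying flat, 46 x 175 x 18 mm, long along its y. Loose. Origin: centre of its underside.
Things that resemble listed ones, but are neither listed nor needed, are in the scene too. Of the things like the strainer, leave any that is turquoise; of the rest the larger one is meant.

How it is judged:
On the way, in this order (a step that is already met when the one before it is completed fails the run):
1. the mug's lid stands flat on the bare table, knob up, let go and at rest (height (world z) of mug_lid below 0.006 m and angle between mug_lid's own z axis and vertical below 0.12 rad and height (world z) of lid_knob above 0.02 m and contact force between mug_lid and the fingers below 0.05 N and linear speed of mug_lid below 0.02 m/s and contact force between mug_lid and mug below 0.05 N), for 0.2 s.
2. the strainer is held by the fingers, lifted clear of its drip bowl (contact force between strainer and the fingers above 0.3 N and contact force between strainer and drip_bowl below 0.05 N and height (world z) of strainer above 0.055 m), for 0.2 s.
At the end, for the whole second after the job is handed in: Strainer gripped, still, touching only the fingers: underside 3-30 mm above the mug's rim, within 12 mm of its centre, tilt < 0.2 rad; arm off the mug. Lid released, at rest, flat on the bare table (< 6 mm), knob up. Mug and drip bowl upright; they and the rest within 20 mm of their start (all of step 1 and horizontal distance between strainer and mug_mouth below 0.012 m and z of strainer in the frame of mug_mouth between 0.003 and 0.03 m and angle between strainer's own z axis and vertical below 0.2 rad and contact force between strainer and the fingers above 0.3 N and linear speed of strainer below 0.03 m/s and angular speed of strainer below 0.3 rad/s and angle between each of mug, drip_bowl's own z axis and vertical below 0.1 rad and height (world z) of mug below 0.004 m and contact force between each of strainer, the fingers, the arm and mug below 0.05 N and contact force between strainer and mug_lid below 0.05 N and contact force between strainer and teapot below 0.05 N and contact force between strainer and milk_jug below 0.05 N and contact force between strainer and sugar_bowl below 0.05 N and contact force between strainer and candle below 0.05 N and contact force between strainer and cup_left below 0.05 N and contact force between strainer and cup_right below 0.05 N and contact force between strainer and remote below 0.05 N and distance of each of mug, drip_bowl, teapot, milk_jug, sugar_bowl, candle, cup_left, cup_right, remote from where it was at the start of the episode below 0.02 m); the arm keeps its last pose, push and grip.
It fails at once if the mug, the drip bowl or a bystander is moved more than 20 mm (distance of any of mug, drip_bowl, teapot, milk_jug, sugar_bowl, candle, cup_left, cup_right, remote from where it was at the start of the episode above 0.02 m).
It fails at once if the lid is dropped: it moves faster than 0.5 m/s with no finger on it (contact force between mug_lid and the fingers below 0.01 N and linear speed of mug_lid above 0.5 m/s).
It fails at once if the strainer strikes one of the other tea things (over 0.5 N) (contact force between strainer and teapot above 0.5 N or contact force between strainer and milk_jug above 0.5 N or contact force between strainer and sugar_bowl above 0.5 N or contact force between strainer and candle above 0.5 N or contact force between strainer and cup_left above 0.5 N or contact force between strainer and cup_right above 0.5 N or contact force between strainer and remote above 0.5 N).
It also fails if it takes over 70 s, if anything falls off the work surface, if the arm or the gripper's body presses on something with over 40 N, if the wrist force passes 120 N, or if a joint passes its speed limit or range.

## Robot

A 7-joint arm with a two-finger parallel gripper is mounted at the origin on the work surface. World frame = base frame: x ahead of the robot, y to its left, z up, the work surface at z = 0. Lengths are in m, angles in rad, forces in N, time in s.
With the tool pointing down it reaches from about 0.425 to 0.925 m from the base axis. Payload 6.8 kg.
Tool frame: the origin (TCP) lies on the centre line of the jaws, within the pads' length; the fingertips stand ahead of it and the grasp point (between the pads) lies 11 mm behind it (r.tcp_to_tips is the z of the fingertips in the tool frame, in m); z points along the fingers, y is the line along which they close (so a half turn about z gives the same grasp; the last joint's range is limited). The gripper opens to 85 mm and grips with 20 to 120 N. Pads are 22 mm wide; open, the fingers measure 114 mm over their backs; the gripper's body (76 mm by 85 mm) begins 54 mm behind the grasp point. The pads swing forward as they close: fully open they stand 13 mm farther back than shut.
Start: joints at [-1.381, 0.477, 0.022, 1.555, -0.011, 1.109, -0.083], TCP at [0.198, 0.645, 0.239] pointing down, gripper open.
Joint ranges: [-2.96, 2.96], [-0.34, 2.1], [-1.41, 1.46], [0.24, 2.44], [-1.37, 4.51], [0.17, 1.92], [-2.96, 2.96]. Speed limits (rad/s): [2.39, 2.39, 3.14, 3.14, 3.14, 3.14, 3.14].

## Interface

Orientations are given as a rotation vector (axis times angle).
In Python, from bench import r, optics gives the robot as it stands.
- The arm moves only by the shell command python3 -m creep 'ROWS' [FORCE]. ROWS is a JSON object whose one key "rows" holds a list of rows, each a list of 7 numbers: the shift along the tool's x, y, z in units of 25 mm (1.0 is 25 mm), then the turn, a rotation vector about the tool's x, y, z in units of 8 degrees (1.0 is 8 degrees), then the finger opening in mm, from 0 to 85.4. A call has 1 to 10 rows; each row is the pose to reach, as a shift and turn from the pose commanded when the call began, along the tool's axes at that moment; what a row does not reach only later rows make up. A row lasts 1/8 s, in which the tool goes at most 62.5 mm and 10.7 degrees, less where a joint would pass 70% of its speed; a pose out of reach is approached as far as the arm can. A call with a gripper value outside its range is refused whole. The fingers move at their own pace and stop on an object; FORCE is the grip in N (left out, the last holds). Time passes only in rows, so rows that repeat a pose let the fingers close. It gives the time, the measured TCP pose, the force, the opening and the grip force at its end, in the units of the state.
- r.get_obs(): the state, without advancing time (a new reading comes with each control period).
- optics.grab_frame(name): name is "scene" or "top" or "wrist"; returns a dict with "color" (384x512x3 uint8, blue, green, red), "K" (3x3 intrinsics, pixels), "R" (3x3) and "t" (3): a world point X has camera coordinates R X + t. Camera axes: x right, y down, z forward; pixel columns grow to the right and rows downward; lengths in m; the calibration is good to about 2 mm. A picture is of the moment at which its call begins. There is no depth.
- r.hand_in(): hands the job in; it is judged then, once.
The state is a dict: "clock": time; "joints": joint angles; "qvel": joint speeds; "tau": joint torques, N m; "tcp_pos": TCP position; "orientation": TCP orientation; "contact_force": force on the tool from outside, world axes, zero at the start; "moment": the same for the moment, N m; "grip_width": finger opening in m; "gripper_force": force on a finger pad.
Only numpy, scipy, OpenCV 4.12 (cv2) and the standard library are available. Lean on these libraries where they do the work, as an engineer would, in place of code of your own. Each camera call takes 0.05 s, during which the arm holds its last target. There are 200 camera calls.

## Working session

There is one attempt and no reset: what is moved stays moved. The work goes in short steps, Python scripts to look and compute and a shell command to move; the robot and the scene stay as the last step left them, time stands still between calls to the robot, and variables do not carry over. Pictures are saved under pics/ and viewed, at most 10 in all, crops included, and the job is handed in when it is done.

```bash
mkdir -p pics
python3 - <<'E'
from bench import r, optics
import cv2,numpy as np
o=r.get_obs();print(o['tcp_pos'],o['orientation'],o['grip_width'],r.tcp_to_tips)
for n in("top","scene"):
    f=optics.grab_frame(n);cv2.imwrite(f"pics/{n}0.png",cv2.resize(f["color"],(800,600),interpolation=cv2.INTER_CUBIC));print(n,f["K"],f["R"],f["t"])
    np.savez(f"{n}0.npz",**f)
E
```

```text
[0.19789008 0.64473366 0.23832047] [-4.65999890e-01 -3.10669432e+00  2.84250015e-03] 0.08552338549870865 0.008
top [[354.48161517   0.         260.4218465 ]
 [  0.         354.48161517 190.53206902]
 [  0.           0.           1.        ]] [[-1.29803333e-02 -9.99915517e-01  6.85982882e-04]
 [-9.95397891e-01  1.28565404e-02 -9.49618267e-02]
 [ 9.49449846e-02 -1.91546208e-03 -9.95480678e-01]] [0.00224486 0.53473463 1.37223219]
scene [[372.57667526   0.         252.68320329]
 [  0.         372.57667526 193.89424053]
 [  0.           0.           1.        ]] [[-0.3506951   0.93641872 -0.01152916]
 [ 0.56970982  0.2035569  -0.79623822]
 [-0.74326554 -0.28580512 -0.60487335]] [ 0.19345522 -0.23591329  1.82546504]
```

View pics/top0.png

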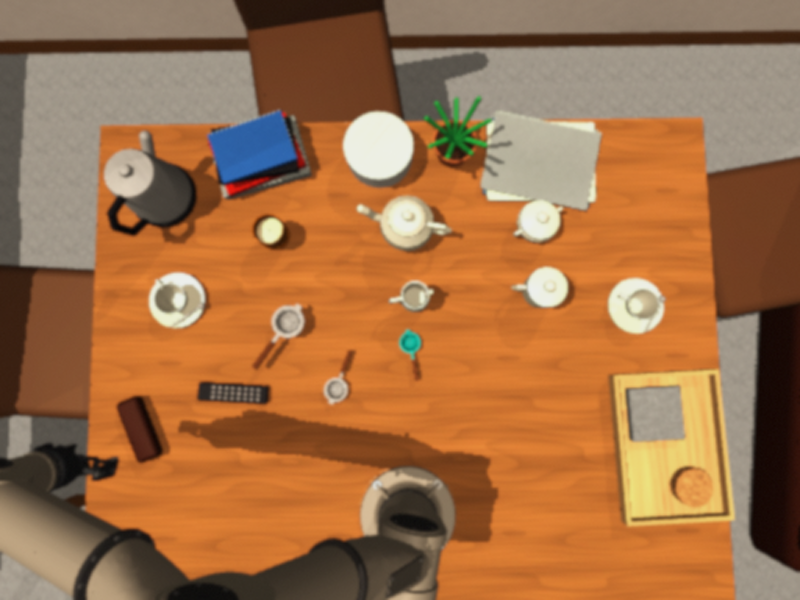

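View pics/scene0.png

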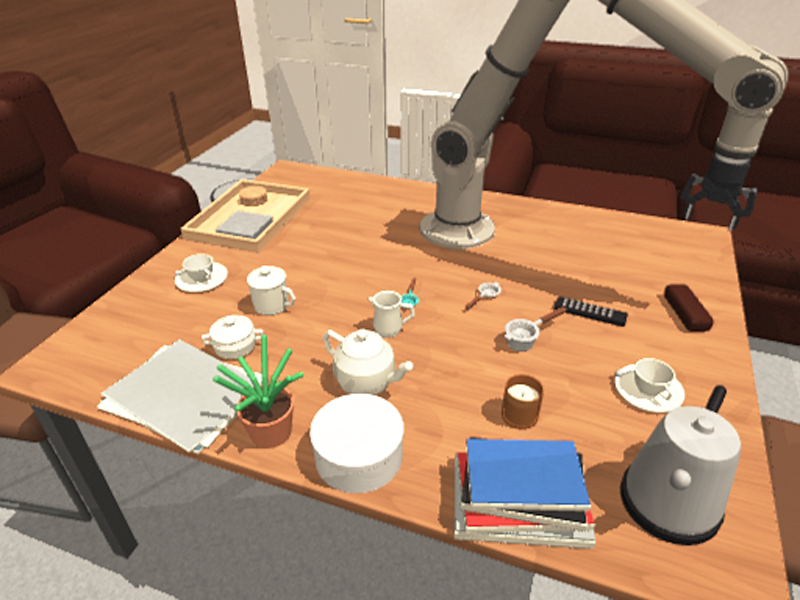

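Candidates for the lid: the mug at top (547,288) / scene (268,288), tall with one ear. The sugar bowl at top (540,221) / scene (233,337) is lower and has two ears, so it is not the one.
Candidates for the strainer: the large steel one at top (288,322) / scene (521,333), chosen; the small one at top (336,390); the turquoise one at top (410,343).
I'll check both choices in one close crop.

```bash
cat > h.py <<'E'
import numpy as np,cv2
from scipy.spatial.transform import Rotation as Ro
def load(n): return dict(np.load(n+'0.npz'))
def ray(f,u,v):
    d=f["R"].T@np.linalg.solve(f["K"],[u,v,1.]); return -f["R"].T@f["t"],d/np.linalg.norm(d)
def atz(f,u,v,z):
    c,d=ray(f,u,v); return c+d*(z-c[2])/d[2]
def tri(*obs):
    A=np.zeros((3,3));b=np.zeros(3)
    for f,u,v in obs:
        c,d=ray(f,u,v);P=np.eye(3)-np.outer(d,d);A+=P;b+=P@c
    return np.linalg.solve(A,b)
def proj(f,X):
    p=f["K"]@(f["R"]@np.asarray(X,float)+f["t"]);return p[:2]/p[2]
E
python3 - <<'E'
from h import *
T,S=load('top'),load('scene')
k=.64
out=[]
for f,(u,v) in((T,(545,288)),(S,(268,288)),(T,(280,335)),(S,(538,322))):
    x0,y0=int(u*k)-30,int(v*k)-24; print(x0,y0)
    out.append(cv2.resize(f['color'][y0:y0+45,x0:x0+60],(396,297),interpolation=cv2.INTER_CUBIC))
cv2.imwrite('pics/c1.png',np.vstack([np.hstack(out[:2]),np.hstack(out[2:])]))
for a,b in(((550,286),(267,271)),((288,320),(521,328)),((256,366),(565,309))):
    print(tri((T,a[0]*k,a[1]*k),(S,b[0]*k,b[1]*k)))
E
```

```text
318 160
141 160
149 190
314 182
[ 0.54905054 -0.34228326  0.10956044]
[0.481163   0.28901842 0.04873484]
[0.36836641 0.3718297  0.04339813]
```

View pics/c1.png

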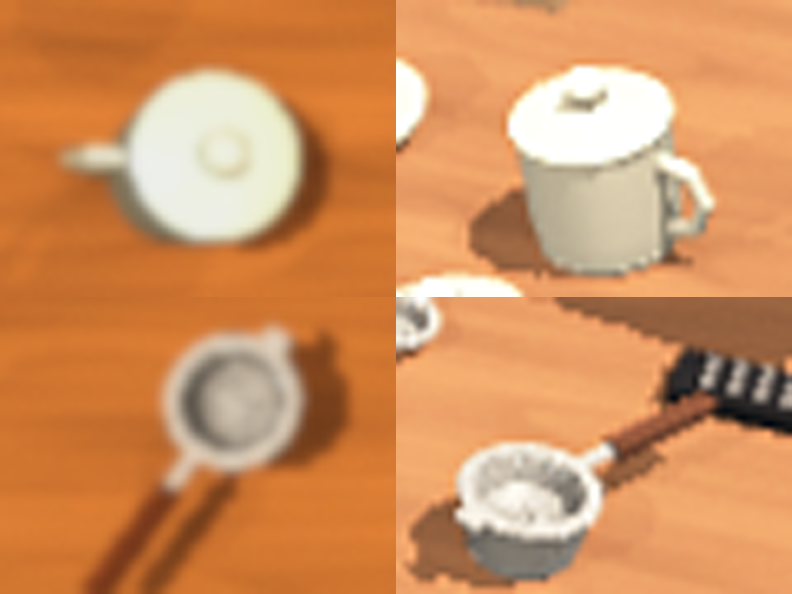

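The crop confirms the mug (one ear, lid knob at crop 225,152) and the steel strainer. Its brim centre is at crop (233,400), and the wood starts at (175,500) in the top view and (612,450) in the scene view.

Run:
```python
from h import *
T,S=load('top'),load('scene')
s=6.6;q=lambda x0,y0,a,b:(x0+a/s-.42,y0+b/s-.42)
print('disc',atz(T,*q(318,160,214,155),.094),'knob',atz(T,*q(318,160,224,152),.118), 'disc scene',atz(S,*q(141,160,592-396,116),.094),'knob sc',atz(S,*q(141,160,585-396,88),.115))
b=atz(T,*q(149,190,233,103),.0455);b2=atz(S,*q(314,182,529-396,492-297),.0455)
w=atz(T,*q(149,190,173,201),.046);w2=atz(S,*q(314,182,612-396,450-297),.044)
e=atz(S,*q(314,182,712-396,404-297),.044)
print('brim',b,b2,'wood',w,w2,'end',e)
for x,y in((b,w),(b2,w2),(b2,e)):
    d=(y-x)[:2];print(np.linalg.norm(d),np.degrees(np.arctan2(d[1],d[0])))
# ear
print('ear',atz(T,*q(318,160,65,158),.06))
k=.64
for n,u,v,z in(('remote',234,393,.018),('saucerL',177,300,.02),('candle',271,231,.085),('jug',416,296,.095),('sugar',540,220,.09),('teapot',407,220,.13),('small',336,390,.03),('turq',410,343,.03)):
    print(n,atz(T,u*k,v*k,z).round(3))
R=Ro.from_rotvec([-4.65999890e-01,-3.10669432e+00,2.84250015e-03]).as_matrix();print(R.round(4))
```

```text
disc [ 0.55201201 -0.34142927  0.094     ] knob [ 0.55090569 -0.34092346  0.118     ] disc scene [ 0.55293755 -0.34211691  0.094     ] knob sc [ 0.55464459 -0.34231455  0.115     ]
brim [0.47966517 0.29229616 0.0455    ] [0.48405743 0.29008415 0.0455    ] wood [0.42282871 0.32678119 0.046     ] [0.4297724  0.32683807 0.044     ] end [0.36800409 0.37400751 0.044     ]
0.06648007568941482 148.75308203390753
0.06555696610625317 145.8998569987023
0.14321839162290914 144.1276238052979
ear [ 0.55522753 -0.263102    0.06      ]
remote [0.302 0.43  0.018]
saucerL [0.537 0.577 0.02 ]
candle [0.697 0.325 0.085]
jug [ 0.532 -0.026  0.095]
sugar [ 0.715 -0.332  0.09 ]
teapot [ 0.709 -0.007  0.13 ]
small [0.307 0.174 0.03 ]
turq [ 0.421 -0.011  0.03 ]
[[-9.560e-01  2.934e-01 -4.000e-04]
 [ 2.934e-01  9.560e-01 -1.800e-03]
 [-1.000e-04 -1.800e-03 -1.000e+00]]
```

```bash
cat >> h.py <<'E'
def to(p,yaw=None):
    """units to reach TCP p (world), closing line at yaw deg (optional), tool straight down"""
    from bench import r
    o=r.get_obs();R=Ro.from_rotvec(o['orientation']).as_matrix()
    s=R.T@(np.array(p)-o['tcp_pos'])/.025
    if yaw is None: a=np.degrees(np.arctan2(R[1,1],R[0,1]))
    else: a=yaw
    y=np.array([np.cos(np.radians(a)),np.sin(np.radians(a)),0])
    if y@R[:,1]<0 :y=-y
    z=np.array([0,0,-1.]);D=np.c_[np.cross(y,z),y,z]
    t=np.degrees(Ro.from_matrix(R.T@D).as_rotvec())/8
    print(s.round(2),t.round(2))
E
python3 - <<'E'
from h import *
to([.48,.12,.25]);to([.552,-.341,.22])
E
```

```text
[-16.95 -16.76  -0.43] [-0.01  0.    0.  ]
[-25.11 -33.54   0.79] [-0.01  0.    0.  ]
```

```bash
python3 -m creep '{"rows":[[-1.7,-1.7,-0.4,0,0,0,50],[-3.4,-3.4,-0.4,0,0,0,50],[-5.1,-5,-0.4,0,0,0,50],[-6.8,-6.7,-0.4,0,0,0,50],[-8.5,-8.4,-0.4,0,0,0,50],[-10.2,-10,-0.4,0,0,0,50],[-11.9,-11.7,-0.4,0,0,0,50],[-13.6,-13.4,-0.4,0,0,0,50],[-15.3,-15,-0.4,0,0,0,50],[-17,-16.8,-0.4,0,0,0,50]]}' 40
python3 -c "
from h import *
to([.552,-.341,.2])"
```

```text
clock: 1.35
tcp_pos: [0.4816, 0.1176, 0.2493]
orientation: [0.465, 3.107, 0.001]
contact_force: [0.6, 0.9, -0.0]
grip_width: 0.0499
gripper_force: 0.0
[ -8.06 -16.72   1.97] [ 0.  0. -0.]
```

```bash
python3 -m creep '{"rows":[[-1,-2.1,0,0,0,0,50],[-2,-4.2,0,0,0,0,50],[-3,-6.3,0,0,0,0,50],[-4,-8.4,0,0,0,0,50],[-5,-10.5,0,0,0,0,50],[-6,-12.6,0.5,0,0,0,50],[-7,-14.7,1,0,0,0,50],[-8,-16.5,2,0,0,0,50],[-8,-16.7,2,0,0,0,50],[-8,-16.7,2,0,0,0,50]]}' 40
python3 - <<'E'
from h import *
from bench import optics
f=optics.grab_frame('wrist');np.savez('w0.npz',**f)
cv2.imwrite('pics/w1.png',cv2.resize(f['color'],(800,600),interpolation=cv2.INTER_CUBIC))
to([.552,-.341,.112]);print(proj(f,[.552,-.341,.118])/.64,proj(f,[.552,-.341,.094])/.64)
E
```

```text
clock: 2.6
tcp_pos: [0.5494, -0.3386, 0.1988]
orientation: [-0.467, -3.105, -0.001]
contact_force: [0.7, 0.2, 0.4]
grip_width: 0.0504
gripper_force: 0.0
[-0.12 -0.11  3.49] [ 0.01 -0.    0.  ]
[396.01757475 314.33421265] [396.08164348 301.24083043]
```

View pics/w1.png

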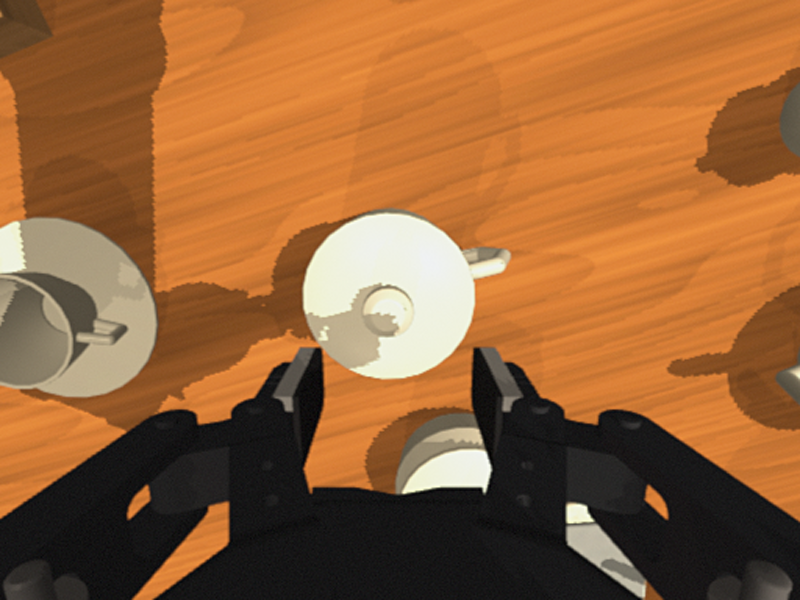

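The wrist view shows the knob at about (388,309) and the disc centre at about (389,294). The ear is to the right at (490,262).

Run:
```python
from h import *
f=dict(np.load('w0.npz'));k=.64
print(atz(f,388*k,309*k,.118),atz(f,389*k,295*k,.095),atz(f,388*k,308*k,.114))
p=atz(f,389*k,295*k,.095);to([p[0],p[1],.112])
```

```text
[ 0.54812442 -0.34403953  0.118     ] [ 0.54714981 -0.34360931  0.095     ] [ 0.54875826 -0.34431526  0.114     ]
[ 0.04 -0.27  3.49] [ 0.01 -0.    0.  ]
```

```bash
python3 -m creep '{"rows":[[0,-0.2,0.8,0,0,0,50],[0,-0.2,1.6,0,0,0,50],[0,-0.2,2.3,0,0,0,50],[0,-0.2,2.8,0,0,0,50],[0,-0.2,3.2,0,0,0,50],[0,-0.2,3.4,0,0,0,50],[0,-0.2,3.45,0,0,0,50],[0,-0.2,3.45,0,0,0,50]]}' 30
python3 - <<'E'
from h import *
from bench import optics
f=optics.grab_frame('wrist')
cv2.imwrite('pics/w2.png',cv2.resize(f['color'][130:330,100:400],(750,500),interpolation=cv2.INTER_CUBIC))
to([.5495,-.343,.112])
E
```

```text
clock: 3.65
tcp_pos: [0.5486, -0.3437, 0.1134]
orientation: [0.466, 3.106, -0.0]
contact_force: [0.6, 0.4, -0.6]
grip_width: 0.0502
gripper_force: 0.0
[-0.03  0.04  0.06] [-0.    0.01  0.  ]
```

View pics/w2.png

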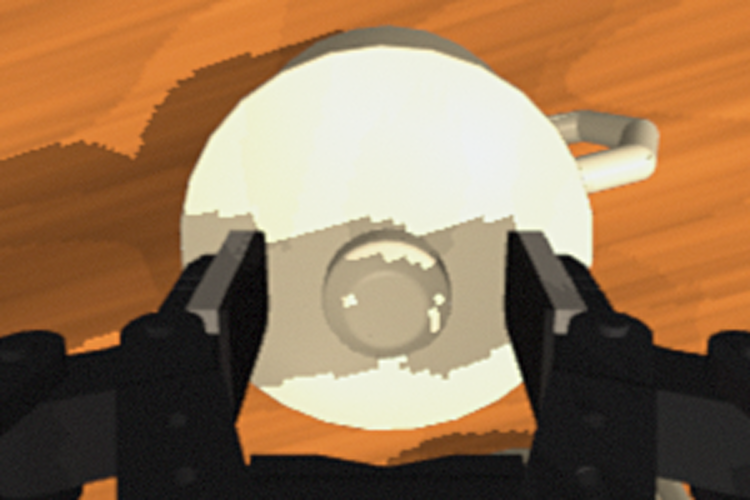

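The knob at crop (386,290) is centred between the pads (267 and 505), so I'm closing.

```bash
python3 -m creep '{"rows":[[0,0,0,0,0,0,35],[0,0,0,0,0,0,30],[0,0,0,0,0,0,22],[0,0,0,0,0,0,15],[0,0,0,0,0,0,15],[0,0,0,0,0,0,15]]}' 40
python3 -m creep '{"rows":[[0,0,-0.15,0,0,0,15],[0,0,-0.4,0,0,0,15],[0,0,-0.8,0,0,0,15],[0,0,-1.2,0,0,0,15],[0,0,-1.6,0,0,0,15],[0,0,-2,0,0,0,15],[0,0,-2,0,0,0,15],[0,0,-2,0,0,0,15]]}' 40
python3 - <<'E'
from h import *
from bench import optics
f=optics.grab_frame('scene')
cv2.imwrite('pics/s2.png',cv2.resize(f['color'][120:240,100:260],(800,600),interpolation=cv2.INTER_CUBIC))
to([.45,-.19,.163]);
E
```

```text
clock: 4.45
tcp_pos: [0.5485, -0.3437, 0.1134]
orientation: [0.466, 3.106, -0.0]
contact_force: [-1.2, 0.6, 4.5]
grip_width: 0.0235
gripper_force: 39.4
clock: 5.45
tcp_pos: [0.5482, -0.3433, 0.1628]
orientation: [-0.466, -3.106, -0.0]
contact_force: [0.5, -0.1, -0.7]
grip_width: 0.0237
gripper_force: 39.4
[ 5.55  4.71 -0.01] [ 0.   -0.01  0.  ]
```

View pics/s2.png

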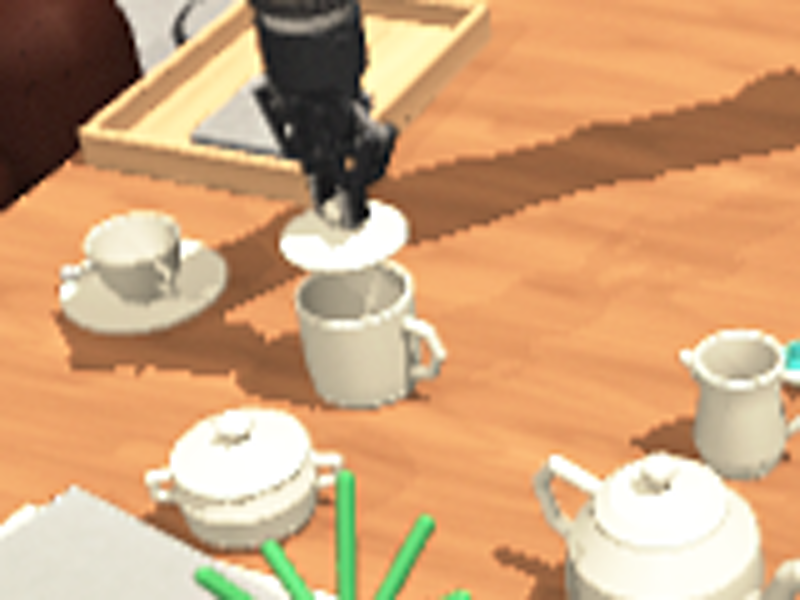

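The lid hangs level from the jaws at crop (345,235), and the mug mouth is open. Carrying the lid to the bare spot.

```bash
python3 -m creep '{"rows":[[0.5,0.4,-0.2,0,0,0,15],[1.3,1.1,-0.2,0,0,0,15],[2.2,1.9,-0.2,0,0,0,15],[3.1,2.7,-0.2,0,0,0,15],[4,3.5,-0.2,0,0,0,15],[4.8,4.1,0,0,0,0,15],[5.3,4.5,0.2,0,0,0,15],[5.5,4.7,0.5,0,0,0,15],[5.5,4.7,1,0,0,0,15],[5.5,4.7,1,0,0,0,15]]}' 40
python3 -m creep '{"rows":[[0,0,0.6,0,0,0,15],[0,0,1.4,0,0,0,15],[0,0,2.2,0,0,0,15],[0,0,3,0,0,0,15],[0,0,3.6,0,0,0,15],[0,0,3.9,0,0,0,15],[0,0,4,0,0,0,15],[0,0,4.1,0,0,0,15],[0,0,4.1,0,0,0,15]]}' 40
python3 -c "
from h import *
to([.45,-.19,.0294])"
```

```text
clock: 6.75
tcp_pos: [0.451, -0.1913, 0.1369]
orientation: [-0.467, -3.105, 0.001]
contact_force: [0.0, 0.4, -1.9]
grip_width: 0.0236
gripper_force: 39.4
clock: 7.88
tcp_pos: [0.4516, -0.1909, 0.0358]
orientation: [0.466, 3.106, 0.0]
contact_force: [-0.4, -0.1, -1.2]
grip_width: 0.0237
gripper_force: 39.4
[0.07 0.01 0.26] [ 0.  0. -0.]
```

```bash
python3 -m creep '{"rows":[[0,0,0.06,0,0,0,15],[0,0,0.12,0,0,0,15],[0,0,0.16,0,0,0,15],[0,0,0.2,0,0,0,15],[0,0,0.24,0,0,0,15],[0,0,0.24,0,0,0,15]]}' 40
```

```text
clock: 8.62
tcp_pos: [0.4513, -0.1908, 0.0295]
orientation: [-0.466, -3.107, -0.0]
contact_force: [0.6, 0.3, -1.0]
grip_width: 0.0234
gripper_force: 39.4
```

```bash
python3 -m creep '{"rows":[[0,0,0.03,0,0,0,15],[0,0,0.05,0,0,0,15],[0,0,0.08,0,0,0,15],[0,0,0.08,0,0,0,15]]}' 40
```

```text
clock: 9.12
tcp_pos: [0.4514, -0.1908, 0.0292]
orientation: [0.467, 3.106, 0.002]
contact_force: [-5.9, 3.3, 26.2]
grip_width: 0.0237
gripper_force: 41.6
```

```bash
python3 -m creep '{"rows":[[0,0,-0.06,0,0,0,15],[0,0,-0.06,0,0,0,24],[0,0,-0.06,0,0,0,28],[0,0,-0.06,0,0,0,36],[0,0,-0.06,0,0,0,45],[0,0,-0.06,0,0,0,50],[0,0,-0.06,0,0,0,50]]}' 30
python3 -m creep '{"rows":[[0,0,-0.3,0,0,0,50],[0,0,-1,0,0,0,50],[0,0,-2,0,0,0,50],[0,0,-4,0,0,0,50],[0,0,-6,0,0,0,50],[0,0,-8,0,0,0,50],[0,0,-8.5,0,0,0,50],[0,0,-8.5,0,0,0,50]]}'
python3 - <<'E'
from h import *
from bench import optics
f=optics.grab_frame('scene');g=optics.grab_frame('top')
a=cv2.resize(f['color'][110:230,120:280],(400,300),interpolation=cv2.INTER_CUBIC)
b=cv2.resize(g['color'][130:250,270:430],(400,300),interpolation=cv2.INTER_CUBIC)
cv2.imwrite('pics/s3.png',np.hstack([a,b]))
to([.42,.335,.24],55)
E
```

```text
clock: 10.0
tcp_pos: [0.4513, -0.1909, 0.029]
orientation: [-0.466, -3.107, 0.0]
contact_force: [-0.7, -0.1, -0.3]
grip_width: 0.0502
gripper_force: 0.0
clock: 11.0
tcp_pos: [0.4516, -0.1908, 0.2425]
orientation: [0.465, 3.105, 0.001]
contact_force: [0.2, 0.9, -0.2]
grip_width: 0.0501
gripper_force: 0.0
[ 7.33 19.73  0.04] [-0.   -0.01  2.24]
```

View pics/s3.png

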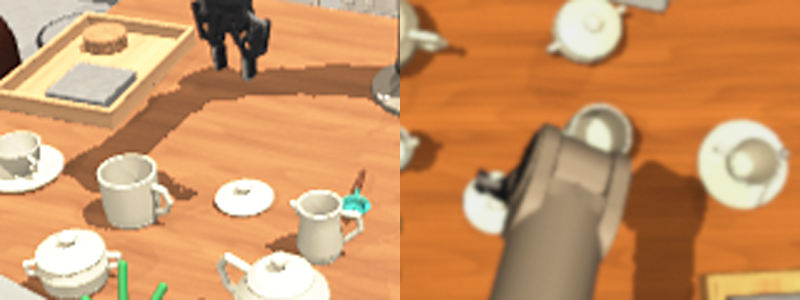

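The lid lies flat with its knob up on the bare table, at left crop (244,195). Next is the strainer.

```bash
python3 -m creep '{"rows":[[0.3,2,0,0,0,0.3,50],[0.8,4,0,0,0,0.6,50],[1.5,6,0,0,0,0.9,50],[2.2,8,0,0,0,1.2,50],[3,10,0,0,0,1.5,50],[3.9,12,0,0,0,1.8,50],[4.8,14,0,0,0,2.1,50],[5.7,16,0,0,0,2.24,50],[6.6,18,0,0,0,2.24,50],[7.3,19.7,0,0,0,2.24,50]]}'
python3 -m creep '{"rows":[[0,0,1.5,0,0,0,50],[0,0,2.5,0,0,0,50],[0,0,3.2,0,0,0,50],[0,0,3.2,0,0,0,50]]}'
python3 - <<'E'
from h import *
from bench import optics
f=optics.grab_frame('wrist');np.savez('w10.npz',**f)
cv2.imwrite('pics/w3.png',cv2.resize(f['color'],(800,600),interpolation=cv2.INTER_CUBIC))
to([.42,.335,.033],55)
E
```

```text
clock: 12.35
tcp_pos: [0.4199, 0.335, 0.2395]
orientation: [-0.942, -2.995, 0.005]
contact_force: [1.0, -0.2, 1.3]
grip_width: 0.0501
gripper_force: 0.0
clock: 12.85
tcp_pos: [0.4199, 0.332, 0.1587]
orientation: [-0.944, -2.994, 0.009]
contact_force: [0.1, 0.0, -0.4]
grip_width: 0.0501
gripper_force: 0.0
[0.07 0.08 5.08] [-0.03 -0.    0.  ]
```

View pics/w3.png

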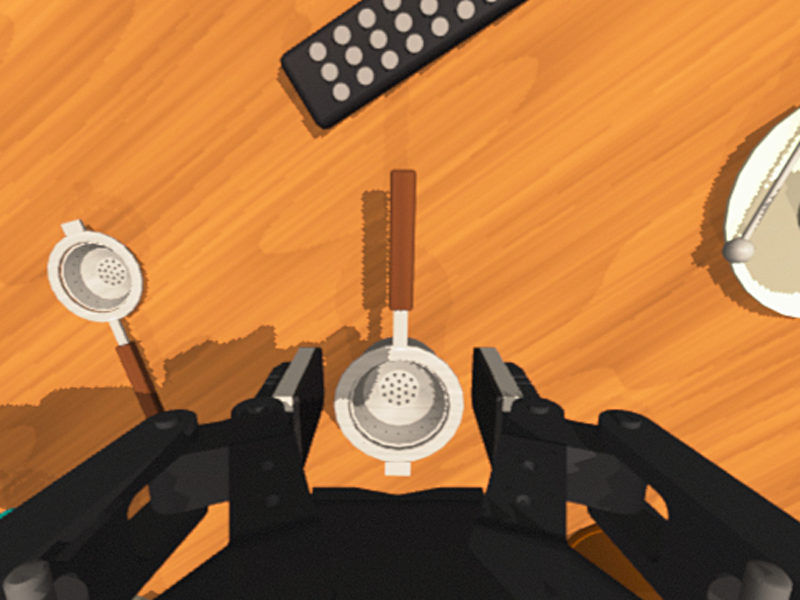

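The brim centre is at (399,403), the wood starts at (401,309) and ends at (403,171). The handle lines up with the tool's x axis, and no turquoise or smaller strainer lies between the jaws.

Run:
```python
from h import *
f=dict(np.load('w10.npz'));k=.64
b=atz(f,399*k,403*k,.0455);w=atz(f,401*k,309*k,.0495);e=atz(f,403*k,171*k,.0495)
d=(e-b)[:2];print(b,w,e,np.linalg.norm(w-b),np.linalg.norm(d),np.degrees(np.arctan2(d[1],d[0])))
u=(e-w)[:2];u/=np.linalg.norm(u)
g=w[:2]+.014*u;print(g, b[:2]+.076*d/np.linalg.norm(d),np.degrees(np.arctan2(u[1],u[0])))
g=b[:2]+.076*d/np.linalg.norm(d);to([*g,.033],np.degrees(np.arctan2(d[1],d[0]))-90)
```

```text
[0.47773012 0.29081245 0.0455    ] [0.42785906 0.32687182 0.0495    ] [0.36607745 0.3709885  0.0495    ] 0.06167172259281174 0.13745733675900948 144.31845827896467
[0.41646565 0.33500756] [0.41599749 0.33514169] 144.47032663725705
[ 0.21 -0.01  5.08] [-0.03 -0.    0.09]
```

```bash
python3 -m creep '{"rows":[[0.15,0,1,0,0,0.09,50],[0.15,0,2,0,0,0.09,50],[0.15,0,3,0,0,0.09,50],[0.15,0,4,0,0,0.09,50],[0.15,0,4.6,0,0,0.09,50],[0.15,0,4.9,0,0,0.09,50],[0.15,0,5,0,0,0.09,50],[0.15,0,5.05,0,0,0.09,50],[0.15,0,5.05,0,0,0.09,50]]}'
python3 - <<'E'
from h import *
from bench import optics
f=optics.grab_frame('wrist');np.savez('w20.npz',**f)
cv2.imwrite('pics/w4.png',cv2.resize(f['color'],(640,480)))
E
```

```text
clock: 14.02
tcp_pos: [0.4186, 0.336, 0.0358]
orientation: [0.963, 2.99, 0.001]
contact_force: [-0.2, 0.4, -0.4]
grip_width: 0.0503
gripper_force: 0.0
```

View pics/w4.png

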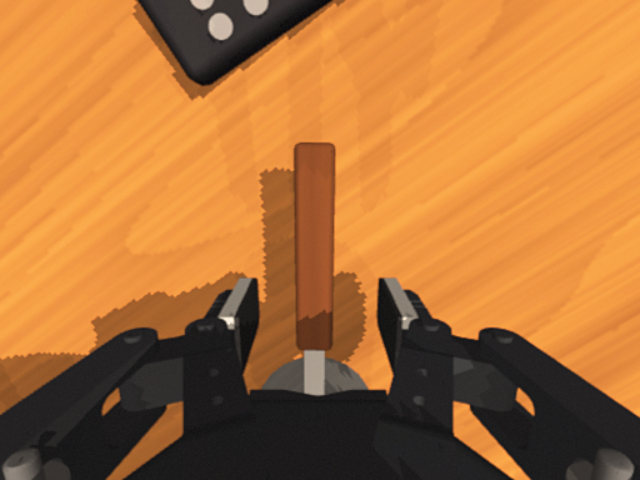

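Run:
```python
from h import *
f=dict(np.load('w20.npz'));k=.8
w=atz(f,314*k,350*k,.0495);e=atz(f,314*k,143*k,.0495);u=(e-w)/np.linalg.norm(e-w)
print(w,e,np.linalg.norm(e-w),np.degrees(np.arctan2(u[1],u[0])))
g=w+.014*u;to([*g[:2],.033],np.degrees(np.arctan2(u[1],u[0]))-90)
```

```text
[0.42778357 0.32618791 0.0495    ] [0.36520508 0.37119838 0.0495    ] 0.07708443033343411 144.27388953467613
[ 0.03 -0.1   0.11] [0.01 0.   0.  ]
```

The handle is 1–2 mm left of the jaw centre. I'll correct that and close.

```bash
python3 -m creep '{"rows":[[0.03,-0.08,0.1,0,0,0,50],[0.03,-0.08,0.1,0,0,0,40],[0.03,-0.08,0.1,0,0,0,30],[0.03,-0.08,0.1,0,0,0,20],[0.03,-0.08,0.1,0,0,0,8],[0.03,-0.08,0.1,0,0,0,5],[0.03,-0.08,0.1,0,0,0,5],[0.03,-0.08,0.1,0,0,0,5]]}' 60
python3 -m creep '{"rows":[[0,0,-0.1,0,0,0,5],[0,0,-0.4,0,0,0,5],[0,0,-0.8,0,0,0,5],[0,0,-1.4,0,0,0,5],[0,0,-2.2,0,0,0,5],[0,0,-3.2,0,0,0,5],[0,0,-4.2,0,0,0,5],[0,0,-4.8,0,0,0,5],[0,0,-5,0,0,0,5],[0,0,-5,0,0,0,5]]}' 60
python3 - <<'E'
from h import *
from bench import optics
f=optics.grab_frame('scene')
a=cv2.resize(f['color'][120:240,260:420],(400,300),interpolation=cv2.INTER_CUBIC)
g=optics.grab_frame('wrist');np.savez('w30.npz',**g)
cv2.imwrite('pics/s4.png',np.hstack([a,cv2.resize(g['color'],(400,300))]))
E
```

```text
clock: 15.08
tcp_pos: [0.4166, 0.3346, 0.0329]
orientation: [0.963, 2.99, 0.0]
contact_force: [-0.2, 0.3, 0.7]
grip_width: 0.0127
gripper_force: 59.3
clock: 16.32
tcp_pos: [0.4164, 0.3344, 0.1577]
orientation: [-0.963, -2.99, 0.0]
contact_force: [0.3, 0.1, -1.1]
grip_width: 0.0128
gripper_force: 59.0
```

View pics/s4.png

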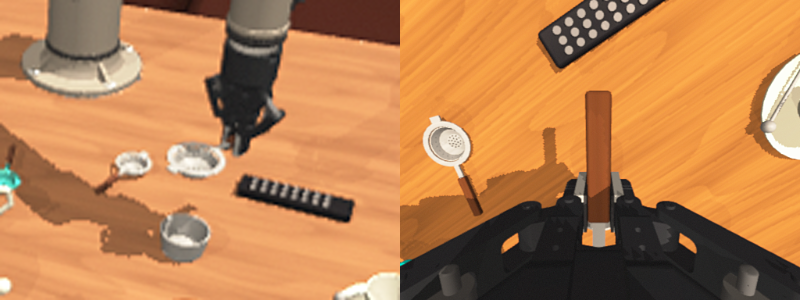

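The strainer is lifted and level, and the drip bowl is still in place at left crop (185,237). All ten pictures are used, so I'll fit the open mug's silhouette numerically in fresh top and scene frames.

```bash
cat > fit.py <<'E'
from h import *
from bench import optics
from scipy.optimize import minimize
th=np.linspace(0,2*np.pi,60)
def hull(f,x,y,S=8):
    P=np.array([proj(f,[x+.046*np.cos(t),y+.046*np.sin(t),z]) for z in(0,.09) for t in th])
    return cv2.convexHull((P).astype(np.float32))
def maskof(f,S,x,y):
    c=proj(f,[x,y,.045]).round().astype(int)-24
    im=cv2.resize(f['color'][c[1]:c[1]+48,c[0]:c[0]+48],None,fx=S,fy=S,interpolation=cv2.INTER_CUBIC)
    m=(cv2.cvtColor(im,cv2.COLOR_BGR2HSV)[...,1]<95).astype(np.uint8)
    m=cv2.morphologyEx(m,cv2.MORPH_CLOSE,np.ones((25,25)))
    m=cv2.morphologyEx(m,cv2.MORPH_OPEN,cv2.getStructuringElement(cv2.MORPH_ELLIPSE,(75,75)))
    n,l=cv2.connectedComponents(m);lab=l[24*S,24*S]
    return c,(l==lab).astype(np.uint8) if lab else m
S=8;x0,y0=.55,-.342
fs=[optics.grab_frame(n) for n in('top','scene')]
ms=[maskof(f,S,x0,y0) for f in fs]
def iou(p,i):
    c,m=ms[i];h=(hull(fs[i],*p)-c+.5)*S-.5
    q=np.zeros_like(m);cv2.fillPoly(q,[h.round().astype(np.int32)],1)
    return (q&m).sum()/(q|m).sum()
for idx in((0,),(1,),(0,1)):
    r_=minimize(lambda p:-np.mean([iou(p/100,i) for i in idx]),[x0*100,y0*100],method='Nelder-Mead',options=dict(initial_simplex=[[55,-34.2],[56,-34.2],[55,-33.2]]))
    print(idx,r_.x/100,-r_.fun)
m=r_.x/100
to([m[0]-.0615,m[1]+.0446,.20])
E
python3 fit.py
```

```text
(0,) [ 0.55181956 -0.34430996] 0.8967823810908706
(1,) [ 0.54641832 -0.3465488 ] 0.8961504028648165
(0, 1) [ 0.55127782 -0.34351129] 0.8873712296001093
[-17.17 -18.85  -1.69] [-0.01 -0.   -0.  ]
```

```bash
python3 -m creep '{"rows":[[0,0,-0.6,0,0,0,5],[-0.4,-0.5,-1.4,0,0,0,5],[-1.2,-1.4,-2,0,0,0,5],[-2.4,-2.7,-2,0,0,0,5],[-3.7,-4.1,-2,0,0,0,5],[-5,-5.5,-2,0,0,0,5],[-6.3,-6.9,-2,0,0,0,5],[-7.5,-8.2,-2,0,0,0,5],[-8.4,-9.2,-2,0,0,0,5],[-8.6,-9.4,-2,0,0,0,5]]}' 60
python3 -m creep '{"rows":[[-0.4,-0.4,0,0,0,0,5],[-1.2,-1.3,0,0,0,0,5],[-2.4,-2.6,0,0,0,0,5],[-3.7,-4,0,0,0,0,5],[-5,-5.5,0,0,0,0,5],[-6.3,-7,0,0,0,0,5],[-7.5,-8.3,0,0,0,0,5],[-8.3,-9.1,0,0,0,0,5],[-8.5,-9.4,0,0,0,0,5],[-8.5,-9.4,0,0,0,0,5]]}' 60
python3 - <<'E'
from h import *
to([.4885,-.2984,.118],54.3)
E
```

```text
clock: 17.77
tcp_pos: [0.4543, 0.0159, 0.2086]
orientation: [0.969, 2.988, 0.001]
contact_force: [0.3, 0.5, -1.2]
grip_width: 0.0127
gripper_force: 59.0
clock: 19.02
tcp_pos: [0.4894, -0.296, 0.2076]
orientation: [-0.962, -2.99, -0.001]
contact_force: [0.3, 0.9, -0.6]
grip_width: 0.013
gripper_force: 59.0
[-0.03 -0.1   3.58] [ 0.   -0.01  0.  ]
```

```bash
python3 -m creep '{"rows":[[0,-0.1,0.5,0,0,0,5],[0,-0.1,1.2,0,0,0,5],[0,-0.1,2,0,0,0,5],[0,-0.1,2.6,0,0,0,5],[0,-0.1,3.1,0,0,0,5],[0,-0.1,3.4,0,0,0,5],[0,-0.1,3.55,0,0,0,5],[0,-0.1,3.55,0,0,0,5],[0,-0.1,3.55,0,0,0,5]]}' 60
python3 - <<'E'
from h import *
from bench import optics
to([.4885,-.2984,.118],54.3)
fs={n:optics.grab_frame(n) for n in('top','scene')}
# brim fit: templates are hard; report white-mask extents against predicted brim/mug outlines (scene, top)
th=np.linspace(0,2*np.pi,72)
for n,f in fs.items():
    base=cv2.cvtColor(load(n)['color'],cv2.COLOR_BGR2HSV);hs=cv2.cvtColor(f['color'],cv2.COLOR_BGR2HSV)
    for nm,rad,z in(('brim',.040,.1305),('mugtop',.046,.09),('mugbot',.046,0)):
        P=np.array([proj(f,[.55+rad*np.cos(t),-.343+rad*np.sin(t),z]) for t in th]);print(n,nm,P.min(0).round(1),P.max(0).round(1))
    c=proj(f,[.55,-.343,.07]).round().astype(int);print(c)
    for dy in range(-20,18,2):
        print(c[1]+dy,''.join('#' if s<60 else '+' if s<95 else '.' for s in hs[c[1]+dy,c[0]-26:c[0]+26,1]))
E
```

```text
clock: 20.15
tcp_pos: [0.4883, -0.2989, 0.1195]
orientation: [0.963, 2.989, -0.0]
contact_force: [-0.1, 1.0, -0.5]
grip_width: 0.0126
gripper_force: 59.0
[0.   0.02 0.06] [ 0.    0.01 -0.  ]
top brim [342.  171.6] [363.9 193.3]
top mugtop [338.  171.6] [362.4 195.9]
top mugbot [333.1 174.9] [356.  197.7]
[349 184]
164 ....................................................
166 ....................................................
168 ....................................................
170 ....................................................
172 .......................++++++++++++#++..+++++.......
174 ....................+###############++++++++++......
176 .................+#################++++++++++++.....
178 ...............+#################+++++++++++++++++..
180 ..............+################+++++++++++++++++++++
182 ........++++#####+###########+++++++++++++++++++++++
184 ......++#########+#########+++++++++++++++++++++++++
186 .........+##++###++#####++++++++++++++++++++++++++++
188 ........+#####+###++++++++++++++++++++++++++++++++++
190 ........###########++++++++++++++++++++
[... 812 characters left out ...]
................
176 ...............+#####################...............
178 ..............#######################+..............
180 ..............########################..............
182 ..............+#######################..............
184 ...............#########################+...........
186 ...............###########################..........
188 ................#######################.+##.........
190 ................#######################..+##........
192 ................+######################..+#.........
194 .................##########################.........
196 ..................####################..............
198 ..................+##################...............
```

The scene rows match the predictions. The mug mouth spans columns 159–182.5 (predicted 158.7–182.5), and the brim spans 159–179 (predicted 158.5–179.6) at about 16 mm above the rim, with no contact force.

```bash
python3 -c "
from bench import r
print(r.hand_in())"
```

```text
the job is handed in; nothing more can be done
None
```

The job is handed in (the verdict wasn't shown): the lid is flat, knob up on the bare table, and the strainer is gripped level and centred about 16 mm above the open mug, by my measurements, with no contact force registering on the tool.

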